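Clear the culture bench after microscopy

ROBOT

A 6-joint arm with a two-finger parallel gripper is mounted at the origin on the work surface. World frame = base frame: x ahead of the robot, y to its left, z up, the work surface at z = 0. Lengths are in mm, angles in rad, forces in N, time in s.
With the tool pointing down it reaches from about 350 to 875 mm from the base axis. Payload 4.2 kg.
Tool frame: the origin (TCP) lies on the mounting face of the last link; the fingertips stand 173 mm ahead of it and the grasp point (between the pads) lies grip_point_offset ahead of it (grip_point_offset is the distance from the TCP to the grasp point, in mm); z points along the fingers, y is the line along which they close (so a half turn about z gives the same grasp; the last joint's range is limited). The gripper opens to 85 mm and grips with 20 to 120 N. Pads are 22 mm wide; open, the fingers measure 114 mm over their backs; the gripper's body (76 mm by 85 mm) begins 54 mm behind the grasp point. The pads swing forward as they close: fully open they stand 13 mm farther back than shut.
Start: joints at [-1.063, 0.385, 0.008, 0, -1.194, -0.259], TCP at [153.918, -605.73, 404.712] pointing down, gripper open.
Joint ranges: [-3.14, 3.14], [-1.21, 2.06], [-1.07, 1.41], [-3.16, 2.05], [-2.99, -0.16], [-3.1, 3.1]. Speed limits (rad/s): [2.79, 2.79, 3.14, 3.14, 3.14, 3.14].

INTERFACE

Orientations are given as a unit quaternion [x, y, z, w].
In Python, from bench import read_state, get_image, job_done, recognise, place_of, grip_point_offset gives the robot as it stands. The module is installed in compiled form; this text tells all that it offers.
- The arm moves only by the tool carry_out, never from a script. Its arguments are lists of equal length, an entry for each row: "slide": the shift along the tool's x, y, z in m, a list of three; "roll": the turn about the tool's z in degrees; "claw": the finger opening in m, from 0 to 0.0854. A call has 1 to 8 rows; each row is the pose to reach, as a shift and turn from the pose commanded when the call began, along the tool's axes at that moment; what a row does not reach only later rows make up. A row lasts 1/8 s, in which the tool goes at most 62.5 mm and 10.7 degrees, less where a joint would pass 70% of its speed; a pose out of reach is approached as far as the arm can. A call with a gripper value outside its range is refused whole. The fingers move at their own pace and stop on an object; the grip force is fixed at half the most. Time passes only in rows, so rows that repeat a pose let the fingers close. It gives the time, the measured TCP pose, the force, the opening and the grip force at its end, in the units of the state.
- read_state(): the state, without advancing time (a new reading comes with each control period).
- get_image(name): name is "side" or "top" or "wrist"; returns a dict with "img" (420x560x3 uint8, red, green, blue), "z_map" (420x560 float32, mm along the optical axis (not along the pixel's ray), 0 where there is no reading), "mtx" (3x3 intrinsics, pixels), "world_from_camera" (4x4, takes a point from camera to world coordinates); the wrist camera has in their place "T_tool_cam" (4x4, takes a point from camera to tool coordinates, whose origin is the TCP and whose axes are the flange's). Camera axes: x right, y up, looking along -z (the intrinsics and any distortion apply to the point x, -y, -z); pixel columns grow to the right and rows downward; lengths in mm; the calibration is good to about 2 mm. A picture is of the moment at which its call begins: read the wrist's pose just before it.
- job_done(): hands the job in; it is judged then, once.
Trained networks look in a picture, given as the dict that the camera call returned (one of the last four; its "shot" number tells which), for a name from the list of things; names that differ only in an ending like _2 or _b are one class to them, and where a whole thing is asked for, a point or a joint stands for the part that bears it (a point fixed in the world has none). Each returns a list of dicts, best first, with "conf" (0 to 1); they miss things now and then, are a little off and sometimes report something else, mostly with a low value. They report only what shows in the picture. A call takes as long as a camera call.
- recognise(picture, thing): "at" ([column, row] in pixels, amid what is visible of it).
- place_of(picture, thing): "at" ([column, row] in pixels: a listed point, or the origin of a listed thing).
The state is a dict: "clock": time; "joints": joint angles; "joint_vel": joint speeds; "joint_efforts": joint torques, N m; "position": TCP position; "ee_rot": TCP orientation; "contact_force": force on the tool from outside, world axes, zero at the start; "wrist_torque": the same for the moment, N m; "gripper_width": finger opening in mm; "grasp_force": force on a finger pad.
Only numpy, scipy, OpenCV 4.12 (cv2) and the standard library are available. Lean on these libraries where they do the work, as an engineer would, in place of code of your own. Each camera call takes 0.05 s, during which the arm holds its last target. There are 200 camera calls.

TASK

Clear the bench after the microscope session: put the two pink culture dishes flat on the floor of the perforated steel tray side by side, and stand the two amber bottles upright in the blue tray. Only when those four are in place and let go, move the yellow dish, which is contaminated, flat into the red discard tray. Set everything down rather than dropping it, and leave the pen jar and the pipette-tip box where they are.

Things in the scene. Friction and masses are not known exactly. Their poses are not given: they have to be found in the camera images.
- pink_dish_a_center (a point): First pink dish: closed round 35 mm culture dish, 40 mm in diameter over its lid and 14 mm high, pale rim, its whole top showing the deep pink medium inside; a plain upright disc to the gripper, about 25 g, loose. The point is its centre, 7 mm above its underside; z is up. Stands on the bench at the start
- pink_dish_b_center (a point): Second pink dish, just like the first: closed round 35 mm culture dish, 40 mm in diameter over its lid and 14 mm high, pale rim, its whole top showing the deep pink medium inside; a plain upright disc to the gripper, about 25 g, loose. The point is its centre, 7 mm above its underside; z is up. Stands on the bench at the start
- yellow_dish_center (a point): Yellow dish: closed round 35 mm culture dish, 40 mm in diameter over its lid and 14 mm high, pale rim, its whole top showing the medium inside, which has turned amber yellow; a plain upright disc to the gripper, about 25 g, loose. The point is its centre, 7 mm above its underside; z is up. Stands on the bench at the start
- bottle_a_center (a point): First bottle: small round amber glass bottle with a blue screw cap and a white label band, 34 mm in diameter, straight-sided up to 36 mm, cap 25 mm in diameter, 56 mm high in all, about 50 g, loose, standing upright. The point is on its axis half-way up, 28 mm above its underside; z is up
- bottle_b_center (a point): Second bottle, just like the first: small round amber glass bottle with a blue screw cap and a white label band, 34 mm in diameter, straight-sided up to 36 mm, cap 25 mm in diameter, 56 mm high in all, about 50 g, loose, standing upright. The point is on its axis half-way up, 28 mm above its underside; z is up
- steel_tray: Shallow stainless tray with rows of dark perforations, 110 mm (x) by 170 mm (y) outside, rim 14 mm above the bench, walls and floor 3 mm thick (upper face of the floor at 3 mm). Origin: centre of its underside, on the bench; x and y along its sides, z up. Fixed, does not move
- blue_tray: Blue plastic tray, 110 mm (x) by 150 mm (y) outside, rim 22 mm above the bench, walls and floor 3 mm thick (upper face of the floor at 3 mm). Origin: centre of its underside, on the bench; x and y along its sides, z up. Fixed, does not move
- red_tray: Red square discard tray, 120 mm by 120 mm outside, rim 25 mm above the bench, walls and floor 3 mm thick (upper face of the floor at 3 mm). Origin: centre of its underside, on the bench; x and y along its sides, z up. Fixed, does not move
- pen_jar: Bystander: glass jar of pens, 68 mm in diameter, jar 85 mm and pens up to 155 mm high, loose. Origin: centre of its underside
- tip_box: Bystander: white pipette-tip box with a clear blue lid, 85 mm (x) by 120 mm (y), 58 mm high, loose. Origin: centre of its underside

How it is judged:
By the outcome, as a careful person would: the job done as asked, in the order asked, and still so for the second after the job is handed in, with the robot touching nothing.
It also fails if it takes over 112 s, if anything falls off the work surface, if the arm or the gripper's body presses on something with over 40 N, if the wrist force passes 120 N, or if a joint passes its speed limit or range.

## Working session

There is one attempt and no reset: what is moved stays moved. The work goes in short steps, Python scripts to look and compute and a tool call to move; the robot and the scene stay as the last step left them, time stands still between calls to the robot, and variables do not carry over. Pictures are saved under pics/ and viewed, at most 14 in all, crops included, and the job is handed in when it is done.

Besides the shell and the picture viewer there is one more tool, called after "Request:" by a JSON object that holds its "op" and its "data". carry_out: Moves the arm, as the interface text tells. Its arguments: {"type":"object","properties":{"slide":{"type":"array"},"roll":{"type":"array"},"claw":{"type":"array"}},"required":["slide","roll","claw"]}

```bash
mkdir -p pics; cat > h.py <<'E'
import numpy as np, cv2
from bench import *
from scipy.spatial.transform import Rotation as R
def T(p):
    if 'world_from_camera' in p: return np.array(p['world_from_camera'])
    s=read_state(); M=np.eye(4); M[:3,:3]=R.from_quat(s['ee_rot']).as_matrix(); M[:3,3]=s['position']
    return M@np.array(p['T_tool_cam'])
def ray(p,uv):
    K=np.array(p['mtx']); M=T(p); d=np.linalg.inv(K)@[uv[0],uv[1],1]; d=M[:3,:3]@[d[0],-d[1],-d[2]]
    return M[:3,3],d
def at_z(p,uv,z):
    o,d=ray(p,uv); return o+d*(z-o[2])/d[2]
def depth_pt(p,uv):
    o,d=ray(p,uv); r,c=int(round(uv[1])),int(round(uv[0])); return o+d*float(p['z_map'][r,c])
E
python3 - <<'E'
from h import *
s=read_state(); print(s, grip_point_offset if not callable(grip_point_offset) else grip_point_offset())
for n in ('top','side'):
    p=get_image(n); print(n,p.keys(),np.array(p['mtx']).round(1).tolist(),T(p).round(3).tolist())
    cv2.imwrite(f'pics/{n}0.png',p['img'][:,:,::-1])
    for t,z in (('pink_dish_a_center',7),('yellow_dish_center',7),('bottle_a_center',28),('steel_tray',0),('blue_tray',0),('red_tray',0),('pen_jar',0),('tip_box',0)):
        for r in place_of(p,t): print(t,round(r['conf'],2),np.round(r['at'],1),at_z(p,r['at'],z).round(1),depth_pt(p,r['at']).round(1))
E
```

```text
{'clock': 0.0, 'joints': array([-1.06339710e+00,  3.85562155e-01,  6.61622617e-03, -4.99733959e-04,
       -1.19398097e+00, -2.58602809e-01]), 'joint_vel': array([-0.00011624,  0.00041933, -0.00019857,  0.0006746 ,  0.00046179,
        0.00016414]), 'joint_efforts': array([ 5.40593737e-04, -3.92287552e+01,  1.88405192e+01,  4.18646783e+00,
       -4.64760902e-03,  4.82206648e-07]), 'position': array([ 153.88455953, -605.54752324,  403.61391592]), 'ee_rot': array([-1.23986066e-01,  9.92283360e-01,  1.07489210e-03, -1.82691290e-04]), 'contact_force': array([-0.36726405,  0.01093392, -0.67949983]), 'wrist_torque': array([ 0.04110344, -0.0344257 , -0.02713946]), 'grasp_force': 0.0, 'gripper_width': 85.1256870280625} 154.70000000000002
top dict_keys(['img', 'z_map', 'mtx', 'world_from_camera', 'shot']) [[479.9, 0.0, 278.5], [0.0, 479.9, 206.8], [0.0, 0.0, 1.0]] [[0.117, 0.966, -0.232, 355.879], [-0.993, 0.113, -0.032, -16.925], [-0.005, 0.234, 0.972, 1078.232], [0.0, 0.0, 0.0, 1.0]]
pink_dish_a_center 0.8 [281.4 286.8] [432.1  -9.4   7. ] [431.5  -9.5  15.7]
bottle_a_center 0.64 [237.8 24
[... 687 characters left out ...]
351.4 256.9] [440.1  -7.8   7. ] [436.6  -2.6  12.8]
yellow_dish_center 0.52 [292.5 306.1] [438.6 178.    7. ] [435.6 181.2  12. ]
bottle_a_center 0.92 [288.4 257.8] [521.2 101.   28. ] [512.5 110.1  39.8]
steel_tray 0.93 [419.7 178. ] [ 497.  -366.6    0. ] [ 494.9 -362.3    3.2]
steel_tray 0.41 [389.6 225.5] [ 444.6 -156.3    0. ] [ 434.4 -138.3   16.8]
blue_tray 0.9 [199.1 341.3] [510.3 350.8   0. ] [509.5 351.3   1.1]
red_tray 0.64 [291.9 202.3] [669.  -69.3   0. ] [667.7 -67.9   1.5]
pen_jar 0.75 [160.7 261.1] [734.8 271.6   0. ] [697.7 291.5  38. ]
pen_jar 0.35 [290.3 259.8] [534.4  81.2   0. ] [505.7 111.7  39.8]
tip_box 0.75 [322.7 160.8] [ 733.  -260.7    0. ] [ 712.5 -235.3   21.1]
```

View pics/top0.png

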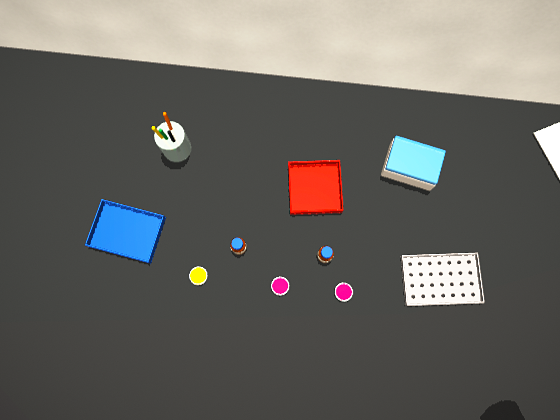

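View pics/side0.png

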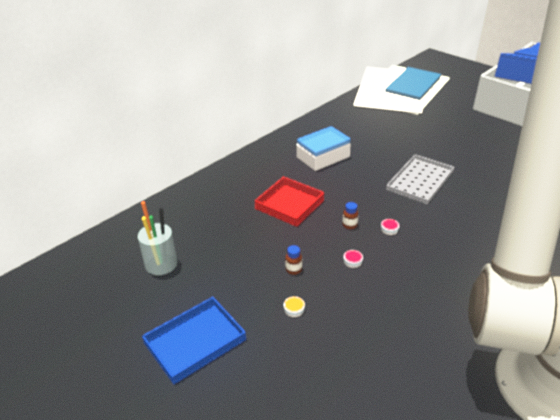

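The top view shows pink dishes at (280,286) and (344,292), yellow at (198,276), bottle caps at (238,244) and (326,253). The trays are blue at (125,231), red at (315,187) and steel at (442,279), with the pen jar and tip box well off the work paths. The side view agrees. Next I'll segment for precise positions.

```bash
cat >> h.py <<'E'
def blobs(p,lo,hi,amin=60):
    h=cv2.cvtColor(p['img'],cv2.COLOR_RGB2HSV); m=cv2.inRange(h,np.array(lo),np.array(hi))
    n,l,st,c=cv2.connectedComponentsWithStats(m)
    return [(st[i,4],c[i],(l==i)) for i in range(1,n) if st[i,4]>=amin]
C={'pink':((150,120,100),(175,255,255),14),'yellow':((22,120,120),(33,255,255),14),'cap':((95,130,70),(118,255,255),56),
   'blue':((100,150,60),(120,255,255),3),'red':((0,150,80),(6,255,255),3)}
E
python3 - <<'E'
from h import *
for n in ('top','side'):
    p=get_image(n); print(n)
    for k,(lo,hi,z) in C.items():
        for a,c,m in blobs(p,lo,hi,40 if k!='yellow' else 80):
            if a>6000: continue
            v,u=np.nonzero(m); 
            if k in('blue','red'):
                if a<900: continue
                P=np.array([depth_pt(p,(x,y)) for x,y in zip(u,v)]); P=P[np.abs(P[:,2]-2)<5]
                r=cv2.minAreaRect(P[:,:2].astype(np.float32)); print(k,a,np.round(c,1),np.round(P.mean(0),1),r)
            elif a<900: 
                P=np.array([depth_pt(p,(x,y)) for x,y in zip(u,v)])
                print(k,a,np.round(c,1),at_z(p,c,z).round(1),'depth med',np.median(P,0).round(1))
    # steel tray
    Z=p['z_map']; P=[]
    g=cv2.cvtColor(p['img'],cv2.COLOR_RGB2GRAY)
    l=cv2.connectedComponents((g>110).astype(np.uint8))[1]
    r0=(441,283) if n=='top' else (420,178)
    for dx in range(-6,7):
        if l[r0[1],r0[0]+dx]: 
            v,u=np.nonzero(l==l[r0[1],r0[0]+dx]); break
    P=np.array([depth_pt(p,(x,y)) for x,y in zip(u,v)]); print('steel',len(u),np.median(P[:,2]),cv2.minAreaRect(P[:,:2].astype(np.float32)))
E
```

```text
top
pink 195 [279.7 285.5] [434.1  -5.5  14. ] depth med [434.1  -5.5  13.4]
pink 197 [343.3 291.5] [ 437.4 -145.1   14. ] depth med [ 437.4 -144.9   13.6]
yellow 194 [197.7 275. ] [435.7 176.9  14. ] depth med [435.6 177.1  13.5]
cap 115 [414.3 144.7] [ 779.  -271.2   56. ] depth med [ 780.4 -271.8   57.1]
cap 119 [410.1 175.3] [ 705.6 -265.6   56. ] depth med [ 706.2 -265.3   53.7]
cap 108 [236.8 243.2] [509.6  96.3  56. ] depth med [509.4  96.5  55.2]
cap 106 [326.4 251.8] [513.4 -96.9  56. ] depth med [513.6 -96.9  55.3]
blue 3402 [125.3 230.7] [516.  357.9   2.4] ((515.3544921875, 359.4551086425781), (159.30905151367188, 109.17243957519531), 81.77535247802734)
red 2829 [314.9 186.8] [669.2 -59.6   2.5] ((671.6244506835938, -60.67793273925781), (131.9300537109375, 124.19480895996094), 8.483075141906738)
steel 3679 2.924183434939323 ((462.5213928222656, -227.613037109375), (120.42229461669922, 456.6683654785156), 12.074308395385742)
side
pink 109 [389.8 223.5] [ 439.8 -147.4   14. ] depth med [ 440.5 -147.4   13.6]
pink 134 [353.  255.7] [435.7  -6.7  14. ] depth med [435.5  -6.9 
[... 162 characters left out ...]
p 98 [350.9 206.7] [511.3 -92.4  56. ] depth med [512.4 -93.4  54.7]
cap 124 [293.3 250.6] [507.9 100.5  56. ] depth med [508.5  99.5  54.3]
blue 990 [518.   64.3] [nan nan nan] ((0.0, 0.0), (0.0, 0.0), 0.0)
blue 4845 [193.5 338.9] [520.3 355.1   2.3] ((524.8630981445312, 349.7792663574219), (160.93572998046875, 133.081298828125), 82.14067077636719)
red 1980 [288.8 200.6] [675.2 -66.    2.8] ((681.437744140625, -71.81463623046875), (145.19967651367188, 153.4186553955078), 9.080035209655762)
steel 2012 3.7197045474148354 ((291.4019775390625, 118.25369262695312), (151.71591186523438, 1283.472900390625), 22.847505569458008)<stdin>:11: RuntimeWarning: Mean of empty slice.
  ret = um.true_divide(
```

Request:
{"op": "carry_out", "data": {"slide": [[-0.39, 0.375, 0.1], [-0.39, 0.375, 0.1], [-0.39, 0.375, 0.1], [-0.39, 0.375, 0.1], [-0.39, 0.375, 0.1], [-0.39, 0.375, 0.1], [-0.39, 0.375, 0.1], [-0.39, 0.375, 0.1]], "roll": [10, 14.2, 14.2, 14.2, 14.2, 14.2, 14.2, 14.2], "claw": [0.065, 0.065, 0.065, 0.065, 0.065, 0.065, 0.065, 0.065]}}

```text
clock: 2.0
position: [414.4, -186.3, 314.0]
ee_rot: [-0.001, 1.0, -0.0, 0.001]
contact_force: [0.8, 0.0, 0.0]
gripper_width: 65.3
grasp_force: 0.0
```

```bash
cat >> h.py <<'E'
def tcp():
    s=read_state(); print('t',round(s['clock'],2),'pos',s['position'].round(1),'w',round(s['gripper_width'],1),'j',s['joints'].round(2))
E
python3 - <<'E'
from h import *
p=get_image('wrist'); tcp()
cv2.imwrite('pics/w1.png',p['img'][:,:,::-1])
lo,hi,z=C['pink']
for a,c,m in blobs(p,lo,hi,100): print('pink',a,c.round(1),at_z(p,c,14).round(1),depth_pt(p,c).round(1))
p=get_image('top')
# steel tray: depth-free colour mask, big bright low-saturation blob
h=cv2.cvtColor(p['img'],cv2.COLOR_RGB2HSV); m=((h[...,2]>110)&(h[...,1]<70)).astype(np.uint8); m[:,:385]=0; m[:245]=0; m[315:]=0; m[:,500:]=0
v,u=np.nonzero(m); P=np.array([at_z(p,(x,y),14)[:2] for x,y in zip(u,v)],np.float32)
print('steel',len(u),cv2.minAreaRect(P))
print(place_of(p,'steel_tray')[:1])
E
```

```text
t 2.05 pos [ 417.3 -182.2  313. ] w 64.9 j [-0.05  0.19 -0.52 -0.   -0.85 -1.51]
pink 1089 [476.2 223.9] [436.4  -0.8  14. ] [4.369e+02 2.000e-01 1.250e+01]
pink 1069 [323.8 227. ] [ 440.4 -139.8   14. ] [ 440.9 -139.6   12.7]
steel 1915 ((477.39117431640625, -336.92633056640625), (131.6656036376953, 217.65037536621094), 8.701629638671875)
[{'at': [441.4, 281.2], 'conf': 0.94}]
```

View pics/w1.png

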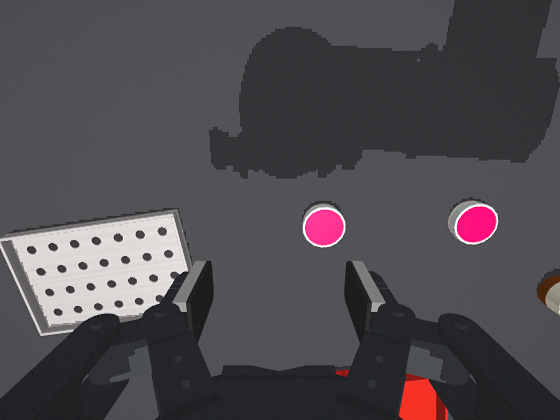

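The wrist view shows pink dishes at (324,227) and (476,224), with the steel tray to the left at (105,270). Allowing for the residual motion, these match the top-camera positions, about (437.5,-144.7) and (434,-5.5).

Request:
{"op": "carry_out", "data": {"slide": [[-0.02, 0.0375, 0.03], [-0.02, 0.0375, 0.07], [-0.02, 0.0375, 0.11], [-0.02, 0.0375, 0.12], [-0.02, 0.0375, 0.12], [-0.02, 0.0375, 0.12]], "roll": [0, 0, 0, 0, 0, 0], "claw": [0.065, 0.065, 0.065, 0.065, 0.065, 0.065]}}

```text
clock: 2.9
position: [434.1, -151.1, 195.3]
ee_rot: [-0.0, 1.0, -0.0, 0.002]
contact_force: [0.8, -0.3, 0.0]
gripper_width: 65.1
grasp_force: 0.0
```

```bash
cat > tray.py <<'E'
from h import *
p=get_image('top'); tcp()
for k,z in(('blue',22),('red',25),('steel',14)):
    if k=='steel':
        h=cv2.cvtColor(p['img'],cv2.COLOR_RGB2HSV); m=((h[...,2]>110)&(h[...,1]<70)).astype(np.uint8); m[:,:395]=0; m[:245]=0; m[315:]=0; m[:,500:]=0
        m=cv2.morphologyEx(m,cv2.MORPH_CLOSE,np.ones((5,5)));n,l,st,_=cv2.connectedComponentsWithStats(m); m=l==1+np.argmax(st[1:,4])
    else: m=max(blobs(p,*C[k][:2],900),key=lambda b:b[0]*(b[0]<6000))[2]
    v,u=np.nonzero(m); P=np.array([depth_pt(p,(x,y)) for x,y in zip(u,v)])
    F=P[np.abs(P[:,2]-3)<2.5]; r=cv2.minAreaRect(F[:,:2].astype(np.float32)); print(k,len(F),np.round(r[0],1),np.round(r[1],1),round(r[2],1),'floor mean',F.mean(0).round(1))
    Q=np.array([at_z(p,(x,y),z)[:2] for x,y in zip(u,v)],np.float32); r=cv2.minAreaRect(Q); print('   all@rim',np.round(r[0],1),np.round(r[1],1),round(r[2],1))
E
python3 tray.py
```

```text
t 2.95 pos [ 434.  -151.   195.3] w 65.4 j [ 0.02  0.39 -0.65  0.   -0.53 -1.59]
blue 2140 [515.2 358.5] [156.5 109.2] 81.9 floor mean [516.2 358.    2.8]
   all@rim [514.6 352.3] [156.4 111.7] 81.9
red 1774 [671.4 -61.8] [130.4 121.9] 9.6 floor mean [669.1 -59.    2.8]
   all@rim [664.3 -59.7] [127.4 120.5] 8.7
steel 2736 [ 490.7 -364. ] [108.5 169.4] 8.6 floor mean [ 491.6 -361.5    2.9]
   all@rim [ 490.8 -357.7] [111.6 172.5] 8.6
```

Request:
{"op": "carry_out", "data": {"slide": [[-0.0035, 0.0065, 0.004], [-0.0035, 0.0065, 0.0205], [-0.0035, 0.0065, 0.0205], [-0.0035, 0.0065, 0.0205], [-0.0035, 0.0065, 0.0205], [-0.0035, 0.0065, 0.0205], [-0.0035, 0.0065, 0.0205], [-0.0035, 0.0065, 0.0205]], "roll": [0, 0, 0, 0, 0, 0, 0, 0], "claw": [0.065, 0.065, 0.065, 0.03, 0.03, 0.03, 0.03, 0.03]}}

```text
clock: 3.95
position: [437.3, -144.1, 174.3]
ee_rot: [-0.001, 1.0, -0.0, 0.001]
contact_force: [-0.5, 1.0, 4.8]
gripper_width: 37.4
grasp_force: 59.6
```

Request:
{"op": "carry_out", "data": {"slide": [[0, 0, -0.03], [0, 0, -0.056], [-0.02, -0.053, -0.056], [-0.04, -0.106, -0.056], [-0.06, -0.16, -0.056], [-0.079, -0.213, -0.056], [-0.079, -0.213, -0.056], [-0.079, -0.213, -0.056]], "roll": [0, 0, 0, 0, 0, 0, 0, 0], "claw": [0.03, 0.03, 0.03, 0.03, 0.03, 0.03, 0.03, 0.03]}}

```text
clock: 4.95
position: [515.5, -356.9, 228.9]
ee_rot: [0.0, 1.0, 0.0, -0.001]
contact_force: [-0.2, 0.3, -0.5]
gripper_width: 37.6
grasp_force: 60.3
```

```bash
python3 - <<'E'
from h import *
p=get_image('wrist'); tcp()
cv2.imwrite('pics/w2.png',p['img'][:,:,::-1])
E
```

```text
t 5.0 pos [ 515.6 -356.4  229.1] w 37.6 j [-0.35  0.55 -0.19 -0.   -0.82 -1.22]
```

View pics/w2.png

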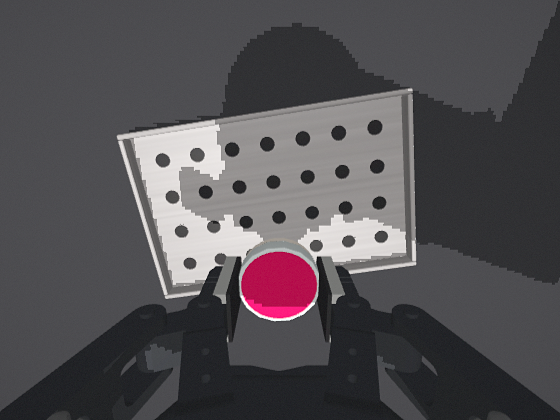

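The wrist view shows the dish held level near the tips at (279,285). The tray rim corners are at (120,137), (411,91), (414,263) and (166,296). I'll work out the tray pose from those corners.

```bash
python3 - <<'E'
from h import *
p=get_image('wrist'); tcp()
Q=np.array([at_z(p,c,14)[:2] for c in((120,137),(411,91),(414,263),(166,296))]); print(Q.round(1),Q.mean(0).round(1))
D=[p['z_map'][290,c] for c in (260,279,295)]; print(depth_pt(p,(279,270)).round(1),depth_pt(p,(265,300)).round(1))
o,d=ray(p,(279,285)); print((T(p)[:3,:3].round(2)).tolist())
print([ (k,depth_pt(p,k).round(1)) for k in ((150,250),(300,200),(380,100))])
E
```

```text
t 5.05 pos [ 515.8 -356.1  229.4] w 37.2 j [-0.35  0.55 -0.19 -0.   -0.82 -1.22]
[[ 452.4 -446.8]
 [ 427.2 -282.5]
 [ 532.2 -266.8]
 [ 557.2 -431.4]] [ 492.3 -356.9]
[ 508.4 -355.3   68.4] [ 524.6 -362.    68.1]
[[-0.0, -0.95, -0.3], [1.0, -0.0, -0.0], [0.0, -0.3, 0.95]]
[((150, 250), array([ 523.3, -438.1,   14. ])), ((300, 200), array([ 492.9, -341.5,    2.6])), ((380, 100), array([ 431.5, -295.7,    2.9]))]
```

Request:
{"op": "carry_out", "data": {"slide": [[0, 0, 0.03], [0, 0, 0.046], [0, 0, 0.05], [0, 0, 0.051], [0, 0, 0.051]], "roll": [0, 0, 0, 0, 0], "claw": [0.03, 0.03, 0.03, 0.03, 0.03]}}

```text
clock: 5.68
position: [516.5, -357.1, 179.1]
ee_rot: [-0.001, 1.0, -0.0, 0.001]
contact_force: [0.5, 0.0, -0.7]
gripper_width: 37.6
grasp_force: 60.3
```

Request:
{"op": "carry_out", "data": {"slide": [[0, 0, 0.001], [0, 0, 0.0015], [0, 0, 0.0015]], "roll": [0, 0, 0], "claw": [0.03, 0.03, 0.03]}}

```text
clock: 6.05
position: [516.3, -357.2, 177.4]
ee_rot: [-0.001, 1.0, -0.0, 0.0]
contact_force: [-0.1, 0.8, 2.9]
gripper_width: 37.4
grasp_force: 60.5
```

Request:
{"op": "carry_out", "data": {"slide": [[0, 0, 0], [0, 0, 0], [0, 0, 0], [0, 0, -0.03], [0, 0, -0.06], [0.014, 0.06, -0.06], [0.028, 0.12, -0.06], [0.042, 0.18, -0.06]], "roll": [0, 0, 0, 0, 0, 0, 0, 0], "claw": [0.052, 0.052, 0.052, 0.055, 0.065, 0.065, 0.065, 0.065]}}

```text
clock: 7.05
position: [473.4, -175.7, 237.0]
ee_rot: [-0.0, 1.0, -0.0, 0.0]
contact_force: [0.4, 0.3, -0.1]
gripper_width: 65.2
grasp_force: 0.0
```

Request:
{"op": "carry_out", "data": {"slide": [[0.014, 0.06, 0], [0.028, 0.12, 0], [0.04, 0.1715, 0], [0.04, 0.1715, 0.03], [0.04, 0.1715, 0.045], [0.04, 0.1715, 0.045]], "roll": [0, 0, 0, 0, 0, 0], "claw": [0.065, 0.065, 0.065, 0.065, 0.065, 0.065]}}

```text
clock: 7.8
position: [433.6, -5.5, 191.1]
ee_rot: [-0.001, 1.0, -0.0, -0.001]
contact_force: [0.0, -0.2, 0.5]
gripper_width: 65.2
grasp_force: 0.0
```

Request:
{"op": "carry_out", "data": {"slide": [[0, 0, 0.01], [0, 0, 0.0165], [0, 0, 0.0165], [0, 0, 0.0165], [0, 0, 0.0165], [0, 0, 0.0165], [0, 0, 0.0165]], "roll": [0, 0, 0, 0, 0, 0, 0], "claw": [0.065, 0.065, 0.065, 0.03, 0.03, 0.03, 0.03]}}

```text
clock: 8.68
position: [433.9, -5.7, 176.0]
ee_rot: [-0.001, 1.0, 0.0, 0.0]
contact_force: [-0.8, -0.2, 5.3]
gripper_width: 37.0
grasp_force: 59.5
```

Request:
{"op": "carry_out", "data": {"slide": [[0, 0, -0.03], [0, 0, -0.055], [-0.006, -0.06, -0.055], [-0.012, -0.12, -0.055], [-0.018, -0.18, -0.055], [-0.024, -0.24, -0.055], [-0.03, -0.3, -0.055], [-0.033, -0.357, -0.055]], "roll": [0, 0, 0, 0, 0, 0, 0, 0], "claw": [0.03, 0.03, 0.03, 0.03, 0.03, 0.03, 0.03, 0.03]}}

```text
clock: 9.68
position: [467.1, -364.8, 230.3]
ee_rot: [-0.0, 1.0, -0.0, 0.0]
contact_force: [0.8, 1.0, 0.6]
gripper_width: 37.0
grasp_force: 60.2
```

```bash
python3 - <<'E'
from h import *
get_image('wrist');p=get_image('wrist'); tcp()
cv2.imwrite('pics/w3.png',p['img'][:,:,::-1])
lo,hi,z=C['pink']
for a,c,m in blobs(p,lo,hi,100): print('pink',a,c.round(1),at_z(p,c,17).round(1),depth_pt(p,c).round(1))
E
```

```text
t 9.78 pos [ 467.  -367.3  230. ] w 37.5 j [-0.39  0.51 -0.28  0.   -0.78 -1.18]
pink 3843 [278.6 283.2] [ 497.7 -367.2   17. ] [ 467.7 -367.1   67.7]
pink 553 [304.  317.9] [ 524.7 -349.9   17. ] [ 525.6 -349.8   15.8]
```

View pics/w3.png

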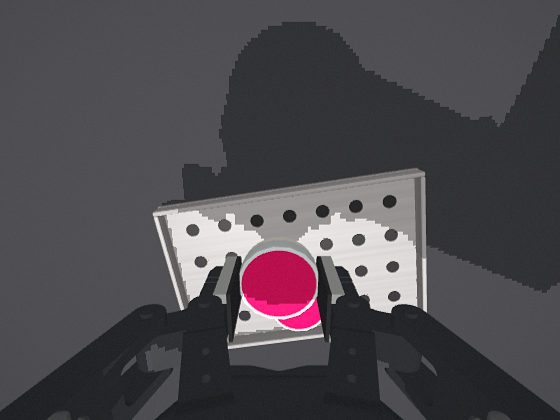

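The second dish is held at (279,283) over the tray. The first lies flat behind it, showing at (304,318).

Request:
{"op": "carry_out", "data": {"slide": [[0, 0, 0], [0, 0, 0.03], [0, 0, 0.046], [0, 0, 0.05], [0, 0, 0.051], [0, 0, 0.051]], "roll": [0, 0, 0, 0, 0, 0], "claw": [0.03, 0.03, 0.03, 0.03, 0.03, 0.03]}}

```text
clock: 10.52
position: [467.6, -362.6, 180.1]
ee_rot: [-0.001, 1.0, -0.0, 0.001]
contact_force: [-0.4, 0.1, -0.2]
gripper_width: 37.2
grasp_force: 60.3
```

Request:
{"op": "carry_out", "data": {"slide": [[0, 0, 0.001], [0, 0, 0.0015], [0, 0, 0.002], [0, 0, 0.002]], "roll": [0, 0, 0, 0], "claw": [0.03, 0.03, 0.03, 0.03]}}

```text
clock: 11.02
position: [467.5, -362.7, 179.1]
ee_rot: [-0.001, 1.0, -0.0, 0.001]
contact_force: [-1.2, 2.2, 7.7]
gripper_width: 37.1
grasp_force: 60.9
```

Request:
{"op": "carry_out", "data": {"slide": [[0, 0, 0], [0, 0, 0], [0, 0, 0], [0, 0, -0.04], [0, 0, -0.08], [-0.01, 0.06, -0.08], [-0.02, 0.12, -0.08], [-0.03, 0.18, -0.08]], "roll": [0, 0, 0, 0, 0, 0, 0, 0], "claw": [0.052, 0.052, 0.052, 0.055, 0.065, 0.065, 0.065, 0.065]}}

```text
clock: 12.02
position: [497.0, -181.1, 257.4]
ee_rot: [-0.0, 1.0, -0.0, 0.0]
contact_force: [0.4, -0.7, -0.6]
gripper_width: 65.4
grasp_force: 0.0
```

Request:
{"op": "carry_out", "data": {"slide": [[-0.008, 0.05, 0], [-0.0155, 0.08, 0], [-0.0155, 0.08, 0], [-0.0155, 0.08, 0]], "roll": [0, 0, 0, 0], "claw": [0.065, 0.065, 0.065, 0.065]}}

```text
clock: 12.52
position: [512.2, -102.9, 257.1]
ee_rot: [-0.0, 1.0, -0.0, -0.0]
contact_force: [-0.5, -0.7, 0.4]
gripper_width: 65.1
grasp_force: 0.0
```

```bash
python3 - <<'E'
from h import *
p=get_image('wrist'); tcp()
for t,z in (('bottle_b_center',28),):
    for r in place_of(p,t): print(t,r['conf'],r['at'],at_z(p,r['at'],z).round(1))
for a,c,m in blobs(p,*C['cap'][:2],60): print('cap',a,c.round(1),at_z(p,c,56).round(1),depth_pt(p,c).round(1))
cv2.imwrite('pics/w4.png',p['img'][:,:,::-1])
p=get_image('top')
for k in('pink','yellow','cap'):
  for a,c,m in blobs(p,*C[k][:2],40):
    if a<300: print(k,a,at_z(p,c,17 if k=='pink' else C[k][2]).round(1),depth_pt(p,c).round(1))
E
```

```text
t 12.57 pos [ 512.1 -103.3  257.1] w 64.8 j [ 0.11  0.37 -0.43 -0.   -0.76 -1.68]
bottle_b_center 0.75 [288.1, 237.9] [516.8 -96.4  28. ]
cap 932 [288.5 242. ] [507.9 -97.1  56. ] [508.4 -97.   54.7]
pink 193 [ 516.4 -357.4   17. ] [ 516.8 -358.4   13.9]
pink 198 [ 468.2 -363.4   17. ] [ 468.2 -363.4   17. ]
yellow 49 [759.1 327.   14. ] [717.4 291.5 123.9]
yellow 174 [436.1 178.8  14. ] [436.2 178.8  13.7]
```

View pics/w4.png

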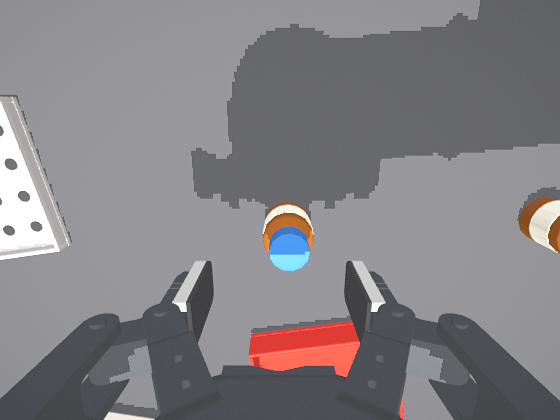

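The bottle cap is at (289,242), centred between the open fingers. I'll move over the axis and lower.

Request:
{"op": "carry_out", "data": {"slide": [[0, 0.0065, 0.005], [0, 0.0065, 0.04], [0, 0.0065, 0.07], [0, 0.0065, 0.077], [0, 0.0065, 0.077], [0, 0.0065, 0.077], [0, 0.0065, 0.077], [0, 0.0065, 0.077]], "roll": [0, 0, 0, 0, 0, 0, 0, 0], "claw": [0.065, 0.065, 0.065, 0.065, 0.065, 0.045, 0.03, 0.025]}}

```text
clock: 13.68
position: [513.0, -96.0, 181.8]
ee_rot: [-0.001, 1.0, 0.0, 0.001]
contact_force: [-1.5, 0.3, 6.3]
gripper_width: 32.3
grasp_force: 59.7
```

Request:
{"op": "carry_out", "data": {"slide": [[0, 0, 0], [0, 0, 0], [0, 0, 0]], "roll": [0, 0, 0], "claw": [0.025, 0.025, 0.025]}}

```text
clock: 14.05
position: [513.0, -96.0, 181.8]
ee_rot: [-0.001, 1.0, 0.0, 0.001]
contact_force: [-0.7, -0.2, 5.9]
gripper_width: 32.3
grasp_force: 59.8
```

Request:
{"op": "carry_out", "data": {"slide": [[0, 0, -0.04], [0, 0, -0.08], [0, 0.02, -0.1], [-0.004, 0.075, -0.1], [-0.008, 0.13, -0.1], [-0.011, 0.185, -0.1], [-0.014, 0.24, -0.1], [-0.017, 0.29, -0.1]], "roll": [0, 0, 0, 0, 0, 0, 0, 0], "claw": [0.025, 0.025, 0.025, 0.025, 0.025, 0.025, 0.025, 0.025]}}

```text
clock: 15.05
position: [528.8, 195.8, 280.6]
ee_rot: [-0.001, 1.0, 0.0, 0.0]
contact_force: [0.5, -0.5, -0.5]
gripper_width: 31.9
grasp_force: 59.7
```

Request:
{"op": "carry_out", "data": {"slide": [[-0.004, 0.055, 0], [-0.008, 0.11, 0], [-0.0105, 0.15, 0], [-0.0105, 0.16, 0], [-0.0105, 0.16, 0], [-0.0105, 0.16, 0]], "roll": [0, 4, 8, 8, 8, 8], "claw": [0.025, 0.025, 0.025, 0.025, 0.025, 0.025]}}

```text
clock: 15.8
position: [539.4, 352.7, 280.3]
ee_rot: [0.07, 0.998, -0.0, -0.0]
contact_force: [0.5, -0.8, 0.5]
gripper_width: 32.6
grasp_force: 59.8
```

```bash
python3 - <<'E'
from h import *
p=get_image('wrist'); tcp()
cv2.imwrite('pics/w5.png',p['img'][:,:,::-1])
p=get_image('side');cv2.imwrite('pics/s5.png',p['img'][:,:,::-1])
E
```

```text
t 15.85 pos [539.5 352.6 280.4] w 32.0 j [ 0.83  0.52 -0.1  -0.   -0.95 -2.54]
```

View pics/w5.png

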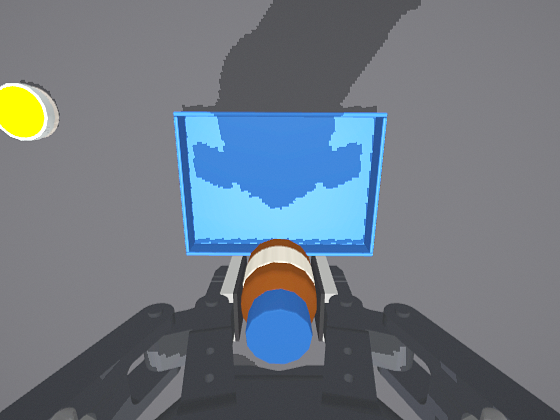

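View pics/s5.png

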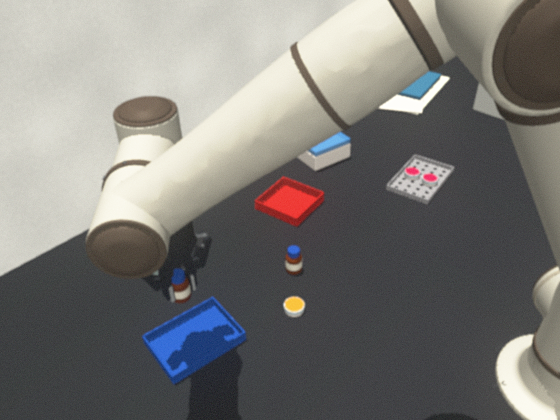

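In the wrist view the bottle hangs upright, its cap at (279,325), and the tray rim corners are at (175,114), (386,114), (372,255) and (187,255). The side view shows both pink dishes flat in the steel tray at (412,171) and (430,178).

```bash
python3 - <<'E'
from h import *
p=get_image('wrist'); tcp()
Q=np.array([at_z(p,c,22)[:2] for c in((175,114),(386,114),(372,255),(187,255))]); print(Q.round(1),Q.mean(0).round(1))
s=read_state(); c=R.from_quat(s['ee_rot']).as_matrix(); print(c.round(3).tolist()); t=np.array([*(Q.mean(0)),0])-s['position']; t[2]=0
print('tray centre in tool',(c.T@t).round(1))
print('cap top',depth_pt(p,(279,340)).round(1))
E
```

```text
t 15.95 pos [539.6 352.8 280.6] w 32.1 j [ 0.83  0.52 -0.1  -0.   -0.95 -2.54]
[[454.4 292.7]
 [474.7 438.1]
 [581.4 423.2]
 [560.8 276.7]] [517.8 357.7]
[[-0.99, 0.139, -0.0], [0.139, 0.99, 0.0], [0.0, 0.0, -1.0]]
tray centre in tool [22.3  1.8  0. ]
cap top [542.5 353.1 154.1]
```

Request:
{"op": "carry_out", "data": {"slide": [[-0.001, 0.001, 0.04], [-0.001, 0.001, 0.075], [-0.001, 0.001, 0.089], [-0.001, 0.001, 0.093], [-0.001, 0.001, 0.094], [-0.001, 0.001, 0.094]], "roll": [0, 0, 0, 0, 0, 0], "claw": [0.025, 0.025, 0.025, 0.025, 0.025, 0.025]}}

```text
clock: 16.7
position: [541.0, 355.1, 187.7]
ee_rot: [0.069, 0.998, 0.001, 0.001]
contact_force: [-0.1, 0.3, -1.0]
gripper_width: 32.4
grasp_force: 59.8
```

Request:
{"op": "carry_out", "data": {"slide": [[0, 0, 0.001], [0, 0, 0.0015], [0, 0, 0.002], [0, 0, 0.002]], "roll": [0, 0, 0, 0], "claw": [0.025, 0.025, 0.025, 0.025]}}

```text
clock: 17.2
position: [540.6, 354.9, 184.8]
ee_rot: [0.069, 0.998, 0.0, 0.0]
contact_force: [-1.8, -0.5, 2.6]
gripper_width: 32.2
grasp_force: 60.1
```

Request:
{"op": "carry_out", "data": {"slide": [[0, 0, 0], [0, 0, 0], [0, 0, 0], [0, 0, -0.03], [0, 0, -0.085], [0, -0.06, -0.085], [-0.002, -0.12, -0.085], [-0.003, -0.18, -0.085]], "roll": [0, 0, 0, 0, 0, -4, -8, -8], "claw": [0.05, 0.05, 0.05, 0.05, 0.055, 0.065, 0.065, 0.065]}}

```text
clock: 18.2
position: [518.2, 174.5, 269.6]
ee_rot: [-0.001, 1.0, 0.0, 0.0]
contact_force: [0.1, -1.6, 0.5]
gripper_width: 64.9
grasp_force: 0.0
```

Request:
{"op": "carry_out", "data": {"slide": [[0, -0.05, 0], [0, -0.078, 0], [0, -0.078, 0], [0, -0.078, 0]], "roll": [0, 0, 0, 0], "claw": [0.065, 0.065, 0.065, 0.065]}}

```text
clock: 18.7
position: [519.0, 98.6, 269.5]
ee_rot: [-0.001, 1.0, 0.0, 0.0]
contact_force: [-0.2, -0.2, -0.0]
gripper_width: 64.9
grasp_force: 0.0
```

```bash
python3 - <<'E'
from h import *
p=get_image('wrist'); tcp()
for r in place_of(p,'bottle_a_center'): print(r['conf'],r['at'],at_z(p,r['at'],28).round(1))
for a,c,m in blobs(p,*C['cap'][:2],300): print('cap',a,c.round(1),at_z(p,c,56).round(1))
p=get_image('top')
for a,c,m in blobs(p,*C['cap'][:2],40):
    if a<300: print('cap',a,c.round(1),at_z(p,c,56).round(1),depth_pt(p,c).round(1))
E
```

```text
t 18.75 pos [519.   98.9 269.4] w 64.8 j [ 0.5   0.37 -0.41  0.   -0.8  -2.06]
0.58 [274.2, 212.8] [509.7  96.7  28. ]
cap 7326 [532.9 213.6] [500.8 255.8  56. ]
cap 1199 [276.9 224.4] [508.3  98.6  56. ]
cap 216 [106.6 206. ] [558.  391.7  56. ] [568.6 413.1   2.4]
cap 78 [237.5 244.4] [507.2  94.6  56. ] [507.2  94.6  55.8]
cap 42 [147.7 260. ] [451.5 280.4  56. ] [454.6 290.4  21.8]
```

Request:
{"op": "carry_out", "data": {"slide": [[0.0095, -0.001, 0], [0.0095, -0.001, 0.03], [0.0095, -0.001, 0.065], [0.0095, -0.001, 0.0875], [0.0095, -0.001, 0.0875], [0.0095, -0.001, 0.0875], [0.0095, -0.001, 0.0875], [0.0095, -0.001, 0.0875]], "roll": [0, 0, 0, 0, 0, 0, 0, 0], "claw": [0.065, 0.065, 0.065, 0.065, 0.065, 0.065, 0.045, 0.03]}}

```text
clock: 19.85
position: [509.6, 97.3, 183.2]
ee_rot: [-0.001, 1.0, 0.0, 0.001]
contact_force: [-0.2, 0.5, 0.9]
gripper_width: 32.3
grasp_force: 59.4
```

Request:
{"op": "carry_out", "data": {"slide": [[0, 0, 0], [0, 0, 0], [0, 0, 0], [0, 0, 0]], "roll": [0, 0, 0, 0], "claw": [0.025, 0.025, 0.025, 0.025]}}

```text
clock: 20.35
position: [509.6, 97.3, 183.2]
ee_rot: [-0.001, 1.0, 0.0, 0.001]
contact_force: [-1.0, 1.3, 5.7]
gripper_width: 32.1
grasp_force: 59.4
```

Request:
{"op": "carry_out", "data": {"slide": [[0, 0, -0.04], [0, 0, -0.08], [0.003, 0.04, -0.09], [0.007, 0.1, -0.09], [0.011, 0.16, -0.09], [0.015, 0.22, -0.09], [0.0175, 0.255, -0.09], [0.0175, 0.264, -0.09]], "roll": [0, 0, 0, 4, 8, 8, 8, 8], "claw": [0.025, 0.025, 0.025, 0.025, 0.025, 0.025, 0.025, 0.025]}}

```text
clock: 21.35
position: [491.0, 363.1, 271.8]
ee_rot: [0.068, 0.998, 0.0, 0.0]
contact_force: [-0.6, -0.4, -0.7]
gripper_width: 32.0
grasp_force: 59.7
```

```bash
python3 - <<'E'
from h import *
get_image('wrist');p=get_image('wrist'); tcp()
cv2.imwrite('pics/w6.png',p['img'][:,:,::-1])
print('cap top',depth_pt(p,(279,340)).round(1))
E
```

```text
t 21.45 pos [491.3 361.5 271.7] w 31.9 j [ 0.9   0.48 -0.2  -0.   -0.89 -2.61]
cap top [495.3 361.6 143.8]
```

View pics/w6.png

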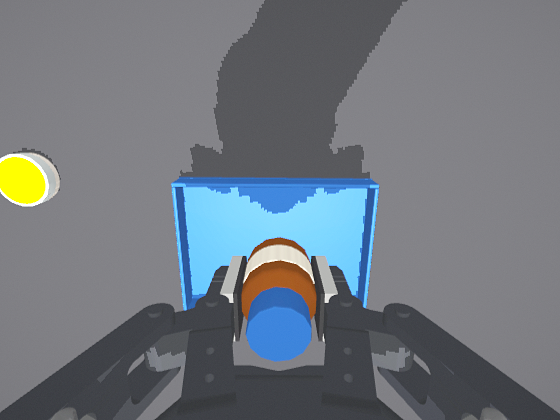

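The second bottle hangs upright with its cap at (279,325), inside the rim whose near edge is at row 183. I'll lower it.

Request:
{"op": "carry_out", "data": {"slide": [[0, 0, 0], [0, 0, 0.04], [0, 0, 0.07], [0, 0, 0.079], [0, 0, 0.083], [0, 0, 0.083], [0, 0, 0.083]], "roll": [0, 0, 0, 0, 0, 0, 0], "claw": [0.025, 0.025, 0.025, 0.025, 0.025, 0.025, 0.025]}}

```text
clock: 22.32
position: [491.8, 361.3, 190.0]
ee_rot: [0.069, 0.998, 0.001, 0.001]
contact_force: [-0.2, 0.4, -0.6]
gripper_width: 32.0
grasp_force: 59.6
```

Request:
{"op": "carry_out", "data": {"slide": [[0, 0, 0.001], [0, 0, 0.002], [0, 0, 0.002], [0, 0, 0.002]], "roll": [0, 0, 0, 0], "claw": [0.025, 0.025, 0.025, 0.025]}}

```text
clock: 22.82
position: [491.5, 361.1, 186.8]
ee_rot: [0.069, 0.998, -0.0, -0.0]
contact_force: [-0.1, -0.4, -0.7]
gripper_width: 32.3
grasp_force: 59.6
```

Request:
{"op": "carry_out", "data": {"slide": [[0, 0, 0.0007], [0, 0, 0.0013], [0, 0, 0.0017], [0, 0, 0.0017]], "roll": [0, 0, 0, 0], "claw": [0.025, 0.025, 0.025, 0.025]}}

```text
clock: 23.32
position: [491.5, 361.1, 186.2]
ee_rot: [0.069, 0.998, 0.0, 0.0]
contact_force: [-2.9, -0.4, 6.2]
gripper_width: 32.1
grasp_force: 60.4
```

Request:
{"op": "carry_out", "data": {"slide": [[0, 0, 0], [0, 0, 0], [0, 0, 0], [0, 0, -0.03], [0, 0, -0.085], [0.01, -0.06, -0.085], [0.02, -0.12, -0.085], [0.0293, -0.18, -0.085]], "roll": [0, 0, 0, 0, 0, -4, -8, -8], "claw": [0.05, 0.05, 0.05, 0.05, 0.055, 0.065, 0.065, 0.065]}}

```text
clock: 24.32
position: [436.8, 185.2, 270.2]
ee_rot: [-0.001, 1.0, 0.0, 0.0]
contact_force: [1.0, -0.5, 0.4]
gripper_width: 64.8
grasp_force: 0.0
```

Request:
{"op": "carry_out", "data": {"slide": [[0, -0.01, 0.02], [0, -0.01, 0.02], [0, -0.01, 0.02]], "roll": [0, 0, 0], "claw": [0.065, 0.065, 0.065]}}

```text
clock: 24.7
position: [438.3, 177.7, 250.6]
ee_rot: [-0.001, 1.0, 0.0, 0.001]
contact_force: [-0.1, 0.9, 1.5]
gripper_width: 64.8
grasp_force: 0.0
```

```bash
python3 - <<'E'
from h import *
p=get_image('wrist'); tcp()
for a,c,m in blobs(p,*C['yellow'][:2],300): print('yellow',a,c.round(1),at_z(p,c,14).round(1))
for n in('top','side'):
    p=get_image(n); cv2.imwrite(f'pics/{n}7.png',p['img'][:,:,::-1])
    for k in('pink','yellow'):
      for a,c,m in blobs(p,*C[k][:2],60):
        v,u=np.nonzero(m); print(n,k,a,at_z(p,c,17 if k=='pink' else 14).round(1),np.median([depth_pt(p,q)[2] for q in zip(u,v)]).round(1))
E
```

```text
t 24.75 pos [438.3 177.9 250.7] w 64.9 j [ 0.73  0.31 -0.56  0.   -0.7  -2.3 ]
yellow 1839 [278.  223.7] [435.7 178.3  14. ]
top pink 192 [ 516.3 -357.3   17. ] 16.9
top pink 198 [ 468.2 -363.4   17. ] 16.8
side pink 71 [ 518.6 -359.3   17. ] 16.9
side pink 73 [ 469.4 -364.9   17. ] 16.9
side yellow 67 [839.7 232.9  14. ] 123.3
side yellow 95 [443.2 175.3  14. ] 13.7
```

View pics/side7.png

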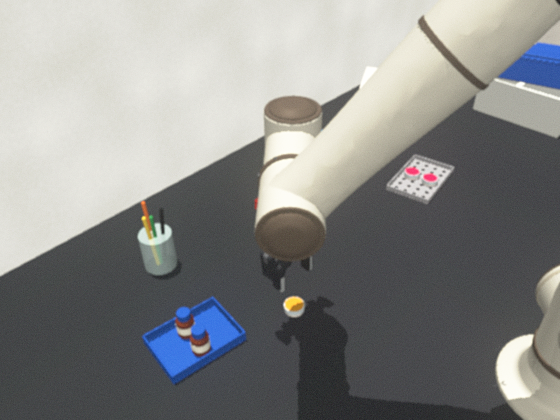

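View pics/top7.png

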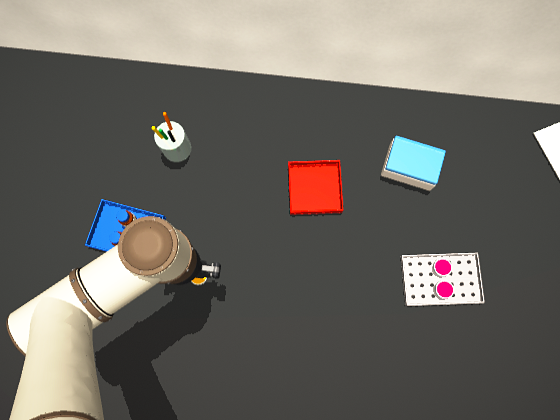

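The side view shows both bottles upright in the blue tray at (185,322) and (201,341). Both pinks are flat in the steel tray with tops at 17 mm, as they should be. The yellow dish comes next.

Request:
{"op": "carry_out", "data": {"slide": [[0.002, 0, 0.02], [0.002, 0, 0.055], [0.002, 0, 0.07], [0.002, 0, 0.0755], [0.002, 0, 0.0755], [0.002, 0, 0.0755], [0.002, 0, 0.0755], [0.002, 0, 0.0755]], "roll": [0, 0, 0, 0, 0, 0, 0, 0], "claw": [0.065, 0.065, 0.065, 0.065, 0.065, 0.065, 0.045, 0.03]}}

```text
clock: 25.85
position: [435.8, 177.0, 175.7]
ee_rot: [-0.001, 1.0, 0.0, 0.001]
contact_force: [-1.9, 0.5, 6.2]
gripper_width: 37.4
grasp_force: 59.3
```

Request:
{"op": "carry_out", "data": {"slide": [[0, 0, 0], [0, 0, 0], [0, 0, 0]], "roll": [0, 0, 0], "claw": [0.03, 0.03, 0.03]}}

```text
clock: 26.22
position: [435.8, 177.0, 175.7]
ee_rot: [-0.001, 1.0, 0.0, 0.001]
contact_force: [-1.3, 0.8, 5.5]
gripper_width: 37.3
grasp_force: 59.3
```

Request:
{"op": "carry_out", "data": {"slide": [[0, 0, -0.035], [0, 0, -0.075], [-0.04, -0.041, -0.075], [-0.08, -0.081, -0.075], [-0.12, -0.122, -0.075], [-0.16, -0.163, -0.075], [-0.2, -0.203, -0.075], [-0.233, -0.237, -0.075]], "roll": [0, 0, 0, 0, 0, 0, 0, 0], "claw": [0.03, 0.03, 0.03, 0.03, 0.03, 0.03, 0.03, 0.03]}}

```text
clock: 27.22
position: [670.0, -61.8, 249.6]
ee_rot: [0.0, 1.0, 0.0, 0.0]
contact_force: [0.2, 1.3, -0.4]
gripper_width: 37.5
grasp_force: 60.1
```

```bash
python3 - <<'E'
from h import *
get_image('wrist');p=get_image('wrist'); tcp()
cv2.imwrite('pics/w8.png',p['img'][:,:,::-1])
E
```

```text
t 27.32 pos [671.  -63.5 249.1] w 37.4 j [ 0.15  0.6  -0.05  0.   -0.92 -1.72]
```

View pics/w8.png

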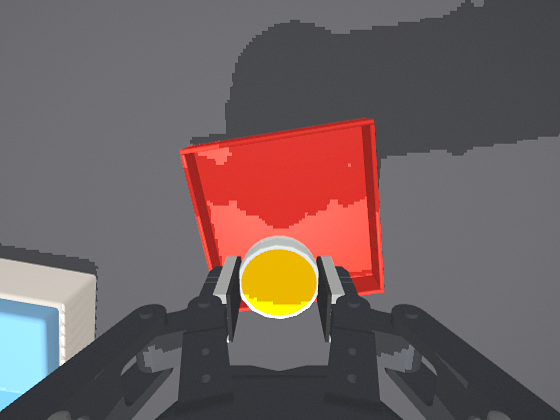

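The yellow dish is level at (279,282) over the red tray, and the tip box is clear at the left.

Request:
{"op": "carry_out", "data": {"slide": [[0, 0, 0], [0, 0, 0.03], [0, 0, 0.055], [0, 0, 0.065], [0, 0, 0.0685], [0, 0, 0.0685]], "roll": [0, 0, 0, 0, 0, 0], "claw": [0.03, 0.03, 0.03, 0.03, 0.03, 0.03]}}

```text
clock: 28.08
position: [669.1, -59.5, 182.0]
ee_rot: [-0.001, 1.0, 0.0, 0.001]
contact_force: [-0.3, 0.1, -0.7]
gripper_width: 37.3
grasp_force: 60.2
```

Request:
{"op": "carry_out", "data": {"slide": [[0, 0, 0.001], [0, 0, 0.0015], [0, 0, 0.0015], [0, 0, 0.0015]], "roll": [0, 0, 0, 0], "claw": [0.03, 0.03, 0.03, 0.03]}}

```text
clock: 28.58
position: [668.9, -60.0, 179.7]
ee_rot: [-0.0, 1.0, 0.0, 0.0]
contact_force: [0.2, -0.1, -0.1]
gripper_width: 37.4
grasp_force: 60.2
```

Request:
{"op": "carry_out", "data": {"slide": [[0, 0, 0.0007], [0, 0, 0.0014], [0, 0, 0.0018], [0, 0, 0.0018]], "roll": [0, 0, 0, 0], "claw": [0.03, 0.03, 0.03, 0.03]}}

```text
clock: 29.08
position: [668.9, -59.9, 178.8]
ee_rot: [-0.001, 1.0, -0.0, 0.0]
contact_force: [-2.8, 0.3, 5.2]
gripper_width: 37.2
grasp_force: 60.7
```

Contact felt; release, rise and back off toward the base.

Request:
{"op": "carry_out", "data": {"slide": [[0, 0, 0], [0, 0, 0], [0, 0, 0], [0, 0, -0.03], [0, 0, -0.08], [0.05, 0, -0.12], [0.1, 0, -0.14], [0.15, 0, -0.14]], "roll": [0, 0, 0, 0, 0, 0, 0, 0], "claw": [0.052, 0.052, 0.052, 0.052, 0.052, 0.052, 0.052, 0.052]}}

```text
clock: 30.08
position: [517.8, -60.1, 319.8]
ee_rot: [-0.001, 1.0, 0.0, 0.002]
contact_force: [-0.3, 0.3, 0.4]
gripper_width: 52.0
grasp_force: 0.0
```

Request:
{"op": "carry_out", "data": {"slide": [[0.03, 0, 0], [0.06, 0, 0], [0.06, 0, 0], [0.06, 0, 0]], "roll": [0, 0, 0, 0], "claw": [0.052, 0.052, 0.052, 0.052]}}

```text
clock: 30.58
position: [459.5, -60.0, 318.2]
ee_rot: [-0.001, 1.0, 0.0, 0.001]
contact_force: [0.6, -0.6, 0.2]
gripper_width: 51.9
grasp_force: 0.0
```

```bash
python3 - <<'E'
from h import *
tcp()
a,b=get_image('top'),get_image('side')
for n,p in(('top',a),('side',b)):
    for k in('pink','yellow'):
      for s,c,m in blobs(p,*C[k][:2],60):
        v,u=np.nonzero(m); print(n,k,s,at_z(p,c,17).round(1),np.median([depth_pt(p,q)[2] for q in zip(u,v)]).round(1))
cv2.imwrite('pics/end.png',cv2.resize(np.hstack([a['img'],b['img']])[:,:,::-1],(800,300)))
E
```

```text
t 30.57 pos [459.5 -60.  318.2] w 51.9 j [ 0.22  0.2  -0.5   0.   -0.87 -1.79]
top pink 193 [ 516.4 -357.4   17. ] 16.5
top pink 198 [ 468.2 -363.4   17. ] 16.5
top yellow 169 [668.8 -60.1  17. ] 16.5
side pink 70 [ 518.5 -359.5   17. ] 16.4
side pink 68 [ 469.7 -364.8   17. ] 16.9
side yellow 87 [670.5 -61.2  17. ] 16.9
side yellow 72 [837.2 234.1  17. ] 120.3
```

View pics/end.png

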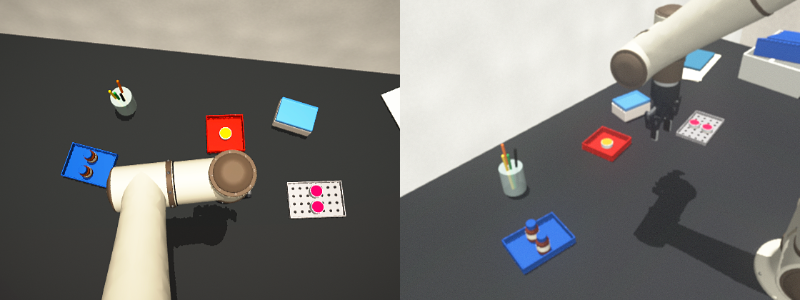

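The final views show pinks in the steel tray at (316,191) and (317,207), yellow in the red tray at (225,133), and bottles upright at (531,230) and (542,243) in the blue tray. The bystanders have not moved.

```bash
python3 -c "
from bench import job_done; print(job_done())"
```

```text
the job is handed in; nothing more can be done
None
```

I handed the job in at about 31 s: both pink dishes lie flat side by side in the steel tray, both bottles stand upright in the blue tray, and the yellow dish, moved last, lies flat in the red tray, with the pen jar and tip box not moved.

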